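# Set the drive's switch bank like the spare

## Robot

A 6-joint arm with a two-finger parallel gripper is mounted at the origin on a cart in front of the work surface, level with it; the furniture and walls round the work are solid. World frame = base frame: x ahead of the robot, y to its left, z up, the work surface at z = 0. Lengths are in m, angles in degrees, forces in N, time in s.
With the tool pointing down it reaches from about 0.4 to 0.825 m from the base axis. Payload 7 kg.
Tool frame: the origin (TCP) lies between the finger pads; the fingertips stand 14 mm ahead of it and the grasp point (between the pads) lies 5 mm behind it (r.tips_ahead is the distance from the TCP to the fingertips, in m); z points along the fingers, y is the direction in which the jaws open and shut (so a half turn about z gives the same grasp; the last joint's range is limited). The gripper opens to 88 mm and grips with 3 to 60 N. Pads are 19 mm wide; open, the fingers measure 130 mm over their backs; the gripper's body (78 mm by 193 mm) begins 47 mm behind the grasp point.
Start: joints at [-59.639, 20.546, 0.682, 0, -70.136, -16.507], TCP at [0.162, -0.655, 0.241] pointing down, gripper open.
Joint ranges: [-176.03, 176.03], [-82.01, 121.73], [-58.28, 71.71], [-173.87, 95.51], [-174.79, -0.11], [-173.66, 173.66]. Speed limits (degrees/s): [136.94, 136.94, 172.46, 180, 180, 180].

## Interface

Orientations are given as [roll, pitch, yaw] about the fixed x, y, z axes, in that order (R = Rz(yaw) Ry(pitch) Rx(roll)).
In Python, from plant import r gives the robot as it stands.
- The arm moves only by the tool apply_moves, never from a script. Its arguments are lists of equal length, an entry for each row: "slide": the shift along the tool's x, y, z as a fraction of full scale, a list of three; "turn": the turn, a rotation vector about the tool's x, y, z as a fraction of full scale, a list of three; "jaw": the closure, from 0 (fully open) to 1 (shut). In form: {"slide": [[dx, dy, dz], ...], "turn": [[wx, wy, wz], ...], "jaw": [jaw, ...]}. A call has 1 to 8 rows; each row shifts and turns the commanded pose from where the row before left it, along the tool's axes as they then stand; what a row does not reach is not made up. Full scale, the value 1, is 0.1 m for a shift and 1.5 rad for a turn. A row lasts 1/10 s, in which the tool goes at most 50 mm and 8.59 degrees, less where a joint would pass 70% of its speed; a pose out of reach is approached as far as the arm can. A call with a number of a shift or a turn outside -1 to 1 is refused whole. A call with a gripper value outside its range is refused whole. The fingers move at their own pace and stop on an object; "newtons" is the grip in N (left out, the last holds). Time passes only in rows, so rows that do not move let the fingers close. It gives the time, the measured TCP pose, the force and the opening at its end, in the units of the state.
- r.get_state(): the state, without advancing time (a new reading comes with each control period).
- r.capture(name): name is "scene" or "side" or "wrist"; returns a dict with "pixels" (400x640x3 uint8, blue, green, red), "depth" (400x640 float32, m along the optical axis (not along the pixel's ray), 0 where there is no reading), "fx", "fy", "cx", "cy" (pixels), "rvec" (rotation vector, rad) and "tvec" (3), from world to camera coordinates, as OpenCV has them. Camera axes: x right, y down, z forward; pixel columns grow to the right and rows downward; lengths in m; the calibration is good to about 2 mm. A picture is of the moment at which its call begins.
- r.close_job(): hands the job in, once; it reports no verdict.
The state is a dict: "time_s": time; "joints": joint angles; "qd": joint speeds; "joint_torque": joint torques, N m; "tcp_pos": TCP position; "eef_rot": TCP orientation; "contact_force": force on the tool from outside, world axes, zero at the start; "moment": the same for the moment, N m; "gripper_width": finger opening in m.
Only numpy, scipy, OpenCV 4.12 (cv2) and the standard library are available. Lean on these libraries where they do the work, as an engineer would, in place of code of your own. Each camera call takes 0.05 s, during which the arm holds its last target.

## Task

The slim spare switch block shows the setting that the finned motor drive must have. Flip the drive's four small levers as needed, so that each one leans fully the same way, towards or away from you, as the lever in the same place on the spare block, counting from the end with the cable gland. Do not touch the spare block, and leave the tools around where they lie.

Things in the scene. Friction and masses are not known exactly. Their poses are not given: they have to be found in the camera images.
- drive: The motor drive to be set: grey housing 80 (x) x 170 (y) mm, flat top at 43 mm, with cooling fins front and back (to x = +-49 mm), feet with screws and a steel cable gland on its +y end; fixed, on the left or right. A black strip stands 3 mm above the top; only the levers are higher. Origin: centre of the underside; y along the lever row to the gland, x away from the robot, yaw up to 0.35 rad.
- spare: The spare switch block that shows the wanted setting: slim bare aluminium block 46 (x) x 146 (y) x 30 mm with smooth sides, four levers like the drive's and a smaller cable gland on its +y end, fixed to the bench on the other side. Origin at the centre of its underside, axes as on the drive. Must not be touched.
- set_1_pivot (a point): Pivot of lever 1 of the drive (lever 1 is next to the gland, 4 farthest), fixed in the housing on the lever row at x = 0, 45 mm above the bench; levers are 32 mm apart.
- set_1 (a joint): Lever 1 of the drive, rad: +0.42 leans fully away from the robot (drive's +x), -0.42 fully towards it. White paddle 5 mm thick, 10 mm wide along the row, reaching 28 mm from its pivot (tip 11 mm to one side when leaning). Over-centre snap action: about 1 N at the tip pushes it up to upright; once past upright it snaps to the other end by itself and stays.
- set_2_pivot (a point): Pivot of lever 2 of the drive (lever 1 is next to the gland, 4 farthest), fixed in the housing on the lever row at x = 0, 45 mm above the bench; levers are 32 mm apart.
- set_2 (a joint): Lever 2 of the drive, rad: +0.42 leans fully away from the robot (drive's +x), -0.42 fully towards it. White paddle 5 mm thick, 10 mm wide along the row, reaching 28 mm from its pivot (tip 11 mm to one side when leaning). Over-centre snap action: about 1 N at the tip pushes it up to upright; once past upright it snaps to the other end by itself and stays.
- set_3_pivot (a point): Pivot of lever 3 of the drive (lever 1 is next to the gland, 4 farthest), fixed in the housing on the lever row at x = 0, 45 mm above the bench; levers are 32 mm apart.
- set_3 (a joint): Lever 3 of the drive, rad: +0.42 leans fully away from the robot (drive's +x), -0.42 fully towards it. White paddle 5 mm thick, 10 mm wide along the row, reaching 28 mm from its pivot (tip 11 mm to one side when leaning). Over-centre snap action: about 1 N at the tip pushes it up to upright; once past upright it snaps to the other end by itself and stays.
- set_4_pivot (a point): Pivot of lever 4 of the drive (lever 1 is next to the gland, 4 farthest), fixed in the housing on the lever row at x = 0, 45 mm above the bench; levers are 32 mm apart.
- set_4 (a joint): Lever 4 of the drive, rad: +0.42 leans fully away from the robot (drive's +x), -0.42 fully towards it. White paddle 5 mm thick, 10 mm wide along the row, reaching 28 mm from its pivot (tip 11 mm to one side when leaning). Over-centre snap action: about 1 N at the tip pushes it up to upright; once past upright it snaps to the other end by itself and stays.
- ref_1 (a joint): Angle of lever 1 of the spare block (lever 1 next to its gland), same form and sense as on the drive: about +0.42 leaning away from the robot or -0.42 towards it.
- ref_2 (a joint): Angle of lever 2 of the spare block (lever 1 next to its gland), same form and sense as on the drive: about +0.42 leaning away from the robot or -0.42 towards it.
- ref_3 (a joint): Angle of lever 3 of the spare block (lever 1 next to its gland), same form and sense as on the drive: about +0.42 leaning away from the robot or -0.42 towards it.
- ref_4 (a joint): Angle of lever 4 of the spare block (lever 1 next to its gland), same form and sense as on the drive: about +0.42 leaning away from the robot or -0.42 towards it.
- screwdriver: Bystander: red-handled screwdriver lying between the two units, 173 mm long, 27 mm thick, pointing about away from the robot. Origin at the centre of its underside.
- ring_gauge: Bystander: steel ring, 44 mm across, 14 mm high, on the bench between the units, near the robot. Origin at the centre of its underside.
- v_block: Bystander: grey V-block 44 x 60 x 42 mm on the bench behind the screwdriver. Origin at the centre of its underside.
There are look-alikes about, which are no part of the job. What is shaped like the spare but pink is not meant.

How it is judged:
By the outcome, as a careful person would: the job done as asked, in the order asked, and still so for the second after the job is handed in, with the robot touching nothing.
It also fails if it takes over 48 s, if anything falls off the work surface, if the arm or the gripper's body presses on something with over 40 N, if the wrist force passes 120 N, or if a joint passes its speed limit or range.

## Working session

There is one attempt and no reset: what is moved stays moved. The work goes in short steps, Python scripts to look and compute and a tool call to move; the robot and the scene stay as the last step left them, time stands still between calls to the robot, and variables do not carry over. Pictures are saved under pics/ and viewed, and the job is handed in when it is done.

Besides the shell and the picture viewer there is one more tool, called after ">>>" as name(argument=value, ...) on one line, values as JSON. apply_moves: Moves the arm, as the interface text tells. Shift numbers are shares of 0.1 m and turn numbers shares of 1.5 rad, none past 1 either way. Its arguments: {"type":"object","properties":{"slide":{"type":"array"},"turn":{"type":"array"},"jaw":{"type":"array"},"newtons":{"type":"number"}},"required":["slide","turn","jaw"]}

```bash
mkdir -p pics; ls
python3 - <<'E'
from plant import r
import cv2,pickle
d={}
for n in ("scene","side"):
    c=r.capture(n); d[n]=c; cv2.imwrite(f"pics/{n}0.png",c["pixels"])
pickle.dump(d,open("c0.pkl","wb"))
print(r.get_state())
E
```

```text
pics
{'time_s': 0.1, 'joints': array([-5.96393324e+01,  2.05858460e+01,  6.40052010e-01, -1.87812178e-02,
       -7.01352019e+01, -1.65082638e+01]), 'qd': array([-0.00271511, -0.10948889,  0.10142736,  0.10453454, -0.13309041,
        0.01011489]), 'joint_torque': array([-6.90036304e-04, -5.84159982e+01,  2.93753707e+01,  7.01567486e+00,
        1.02240464e-02, -6.05312903e-05]), 'tcp_pos': array([ 0.16151168, -0.6549716 ,  0.23973765]), 'eef_rot': array([ 1.79917325e+02, -6.08865328e-03, -1.66153986e+02]), 'contact_force': array([0.48530502, 0.2924284 , 0.09367109]), 'moment': array([ 0.04428427,  0.01583892, -0.02912528]), 'gripper_width': 0.08793820085355965}
```

View pics/scene0.png

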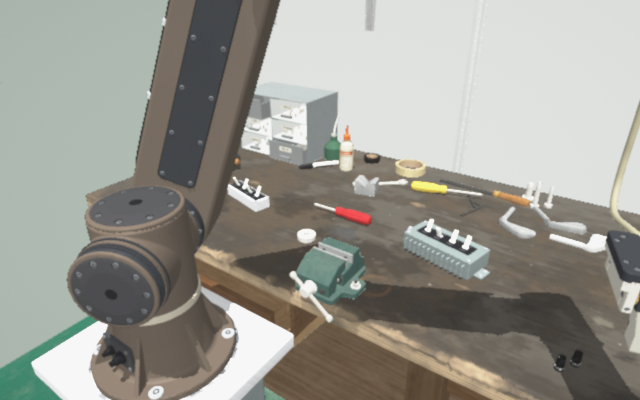

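View pics/side0.png

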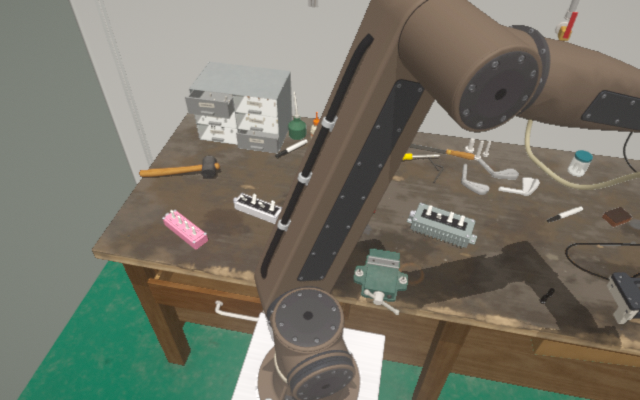

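Drive: scene (446,247), side (442,225). Candidates for the spare: the aluminium block at side (258,207) / scene (248,193), and a pink one at side (185,228), which is excluded. I'll enlarge both to confirm.

```bash
cat > h.py <<'E'
import numpy as np,cv2
def pose(c):
    R=cv2.Rodrigues(np.array(c["rvec"],float))[0]; return R,np.array(c["tvec"],float).reshape(3)
def proj(c,P):
    R,t=pose(c); p=np.atleast_2d(P)@R.T+t
    return np.c_[c["fx"]*p[:,0]/p[:,2]+c["cx"],c["fy"]*p[:,1]/p[:,2]+c["cy"]]
def cloud(c):
    R,t=pose(c); d=c["depth"]; v,u=np.mgrid[:d.shape[0],:d.shape[1]]
    p=np.stack([(u-c["cx"])/c["fx"]*d,(v-c["cy"])/c["fy"]*d,d],-1)
    w=(p-t)@R; w[d<=0]=np.nan; return w
def onz(c,u,v,z):
    R,t=pose(c); ray=R.T@np.array([(u-c["cx"])/c["fx"],(v-c["cy"])/c["fy"],1]); o=-R.T@t
    return o+ray*(z-o[2])/ray[2]
def crop(c,x0,y0,x1,y1,k,f): cv2.imwrite(f,cv2.resize(c["pixels"][y0:y1,x0:x1],None,fx=k,fy=k,interpolation=cv2.INTER_CUBIC))
E
python3 - <<'E'
import pickle,numpy as np; from h import *
d=pickle.load(open("c0.pkl","rb"))
crop(d["side"],225,185,295,230,10,"pics/a1.png")
crop(d["side"],400,195,485,250,9,"pics/a2.png")
crop(d["scene"],215,170,280,215,11,"pics/a3.png")
crop(d["scene"],395,210,500,285,7,"pics/a4.png")
for n in d:
    R,t=pose(d[n]); print(n,-R.T@t)
s=cloud(d["side"])
print(s[207,258],s[225,442],s[228,185],s[275,380])
s=cloud(d["scene"]); print(s[247,446],s[265,335])
E
```

```text
scene [-0.3067643  -0.53395773  0.56661685]
side [-0.45518823 -0.10747052  1.05575536]
[0.47589213 0.26257009 0.03292545] [ 0.50532953 -0.28307413  0.04614532] [0.3495187  0.44269376 0.03481105] [ 0.27385783 -0.12604746  0.07114831]
[ 0.5014916  -0.29969414  0.04422167] [ 0.27929483 -0.16022753  0.07131193]
```

View pics/a1.png

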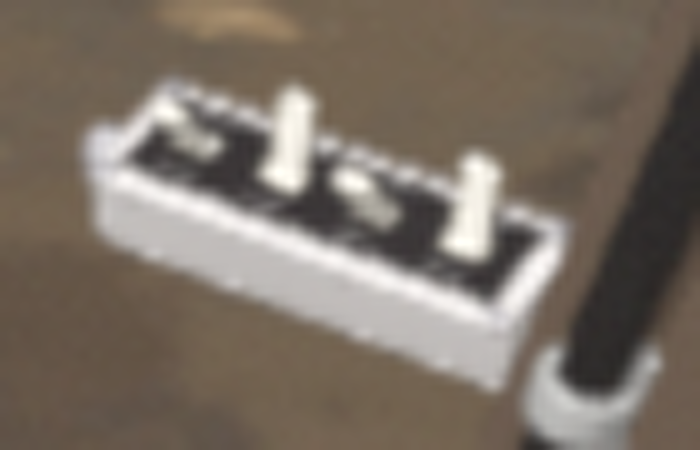

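View pics/a2.png

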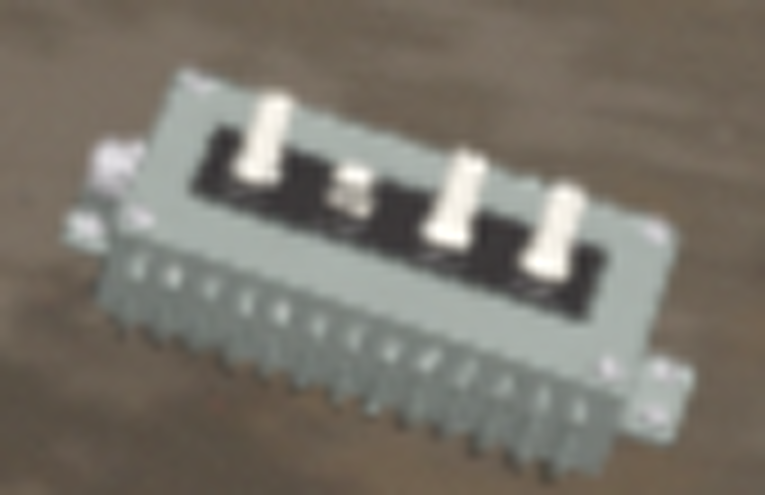

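View pics/a3.png

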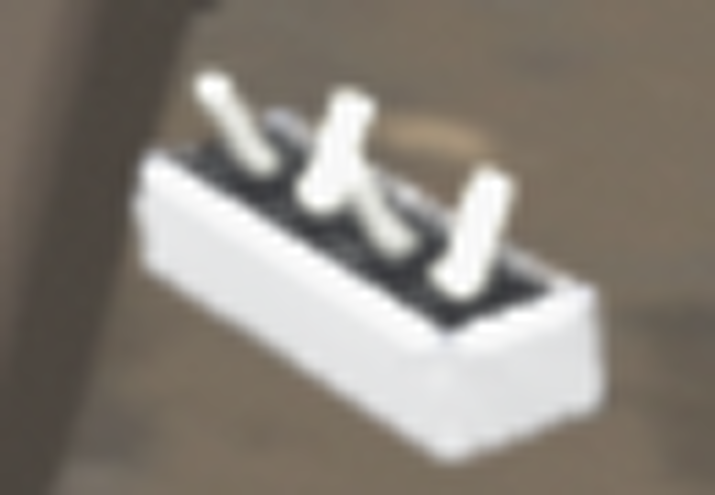

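View pics/a4.png

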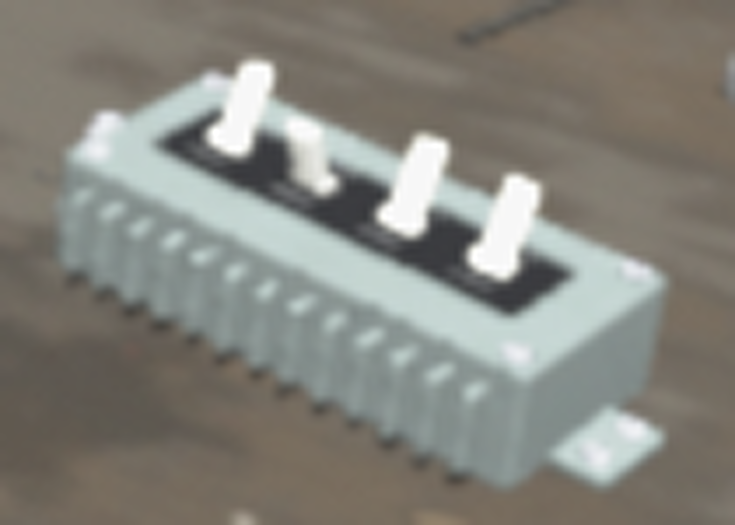

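Confirmed: the aluminium block has its gland at the left end (a1 100,150) and smooth sides. It reads 1→4 as toward, away, toward, away. The drive (gland left, a2 115,165) reads away, toward, away, away. So levers 1, 2 and 3 need flipping. Next I'll measure the poses.

Run:
```python
import pickle,numpy as np; from h import *
d=pickle.load(open("c0.pkl","rb"))
def fit(n,box,z0,z1):
    w=cloud(d[n]); x0,y0,x1,y1=box; p=w[y0:y1,x0:x1].reshape(-1,3); p=p[(p[:,2]>z0)&(p[:,2]<z1)]
    r=cv2.minAreaRect((p[:,:2]*1000).astype(np.float32)); print(n,len(p),r,np.median(p[:,2]))
for n,b in (("side",(400,190,485,255)),("scene",(395,205,500,285))): fit(n,b,.038,.049)
for n,b in (("side",(225,180,290,230)),("scene",(215,170,280,215))): fit(n,b,.026,.0345)
# corners on z=.043, read from crops
c=d["side"]; 
for u,v in [(183,70),(678,230),(618,385),(118,225)]: print("side",onz(c,400+(u+.5)/9-.5,195+(v+.5)/9-.5,.043))
c=d["scene"]
for u,v in [(212,78),(665,280),(530,372),(68,152)]: print("scene",onz(c,395+(u+.5)/7-.5,210+(v+.5)/7-.5,.043))
print("base levers z.046")
for u,v in [(258,180),(348,205),(446,240),(545,275)]: print("side",onz(d["side"],400+u/9,195+v/9,.047))
for u,v in [(230,147),(322,187),(403,228),(493,270)]: print("scene",onz(c,395+u/7,210+v/7,.047))
```

```text
side 1064 ((528.1842651367188, -282.84002685546875), (179.15037536621094, 89.28652954101562), 75.7310562133789) 0.04453509210169188
scene 1495 ((530.2326049804688, -289.0152893066406), (170.33641052246094, 85.37068176269531), 76.35159301757812) 0.04483689571277873
side 343 ((485.0745849609375, 265.8076477050781), (145.228271484375, 52.595584869384766), 74.95040130615234) 0.031981949737218164
scene 258 ((485.4855041503906, 263.4002990722656), (147.78565979003906, 48.04732131958008), 75.58358764648438) 0.03213030988442074
side [ 0.58832402 -0.21576529  0.043     ]
side [ 0.54810803 -0.37821926  0.043     ]
side [ 0.47613976 -0.3576226   0.043     ]
side [ 0.51212526 -0.19863145  0.043     ]
scene [ 0.58463832 -0.21704199  0.043     ]
scene [ 0.54607116 -0.37861653  0.043     ]
scene [ 0.47529498 -0.36038482  0.043     ]
scene [ 0.51251541 -0.19762291  0.043     ]
base levers z.046
side [ 0.53655646 -0.24349624  0.047     ]
side [ 0.53139705 -0.27276894  0.047     ]
side [ 0.52236817 -0.30431804  0.047     ]
side [ 0.51354104 -0.3357131   0.047     ]
scene [ 0.53755349 -0.24354315  0.047     ]
scene [ 0.53089643 -0.27696869  0.047     ]
scene [ 0.52205192 -0.30634426  0.047     ]
scene [ 0.51459034 -0.33685159  0.047     ]
```

Run:
```python
import pickle,numpy as np; from h import *
from plant import r
d=pickle.load(open("c0.pkl","rb"))
print(proj(d["side"],[[.162,-.655,.24],[.162,-.655,.3]]),proj(d["scene"],[[.162,-.655,.24]]))
s=cloud(d["side"]); print(s[285,625],s[295,547]); s=cloud(d["scene"]); print(s[270,625],s[362,560],s[300,635])
c=r.capture("wrist"); cv2.imwrite("pics/w0.png",c["pixels"])
# lever tips: model vs pictures
import numpy as np
def tips(cx,cy,yaw,zp):
    ex=np.array([np.cos(yaw),np.sin(yaw),0]);ey=np.array([-np.sin(yaw),np.cos(yaw),0])
    return {i:[np.array([cx,cy,zp])+ey*(.048-.032*(i-1))+ex*.028*np.sin(a)+np.array([0,0,.028*np.cos(a)]) for a in(-.42,.42)] for i in(1,2,3,4)}
for nm,T,(x0,y0,k),n in [("drive",tips(.5305,-.288,np.radians(-14),.045),(400,195,9),"side"),("drive",tips(.5305,-.288,np.radians(-14),.045),(395,210,7),"scene"),("spare",tips(.4853,.2646,np.radians(-14.7),.032),(225,185,10),"side"),("spare",tips(.4853,.2646,np.radians(-14.7),.032),(215,170,11),"scene")]:
    for i in T: print(nm,n,i,"toward/away",((proj(d[n],np.array(T[i]))-[x0,y0]+.5)*k).round().tolist())
```

```text
[[646.75788067 314.81395797]
 [662.61996814 298.03049303]] [[701.8089122  351.03246788]]
[ 0.14830331 -0.5682991   0.33658631] [ 0.34818783 -0.56747867  0.00690492]
[ 0.10362077 -0.57093562  0.33549624] [ 0.32389116 -0.55396455  0.01932839] [ 0.10351561 -0.58516613  0.30927208]
drive side 1 toward/away [[259.0, 145.0], [279.0, 99.0]]
drive side 2 toward/away [[356.0, 176.0], [375.0, 130.0]]
drive side 3 toward/away [[454.0, 209.0], [472.0, 162.0]]
drive side 4 toward/away [[554.0, 241.0], [571.0, 194.0]]
drive scene 1 toward/away [[219.0, 91.0], [262.0, 68.0]]
drive scene 2 toward/away [[303.0, 130.0], [346.0, 105.0]]
drive scene 3 toward/away [[391.0, 170.0], [434.0, 144.0]]
drive scene 4 toward/away [[484.0, 212.0], [526.0, 185.0]]
spare side 1 toward/away [[174.0, 118.0], [215.0, 71.0]]
spare side 2 toward/away [[265.0, 152.0], [305.0, 104.0]]
spare side 3 toward/away [[357.0, 186.0], [396.0, 138.0]]
spare side 4 toward/away [[450.0, 221.0], [489.0, 172.0]]
spare scene 1 toward/away [[217.0, 90.0], [293.0, 66.0]]
spare scene 2 toward/away [[282.0, 129.0], [359.0, 104.0]]
spare scene 3 toward/away [[350.0, 170.0], [428.0, 144.0]]
spare scene 4 toward/away [[420.0, 212.0], [498.0, 185.0]]
```

View pics/w0.png

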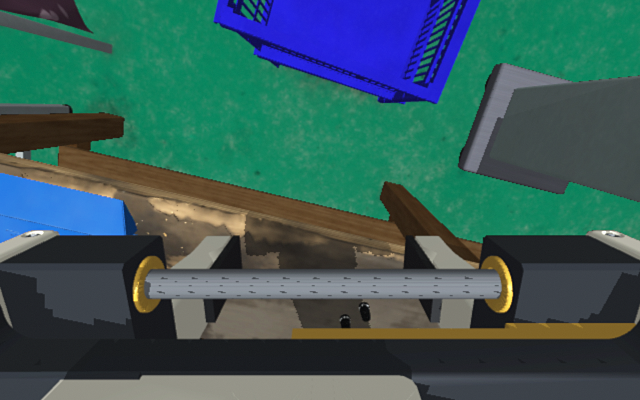

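The model tips match the pictures within about 1 px on both units, so the lever readings are sound. First I'll turn and close the gripper.

>>> apply_moves(slide=[[0,0,0],[0,0,0],[0,0,0],[0,0,0],[0,0,0],[0,0,0],[0,0,0],[0,0,0]], turn=[[0,0,-0.1],[0,0,-0.1],[0,0,-0.1],[0,0,-0.1],[0,0,-0.1],[0,0,-0.1],[0,0,-0.1],[0,0,-0.023]], jaw=[1,1,1,1,1,1,1,1], newtons=20)

```text
time_s: 0.95
tcp_pos: [0.1616, -0.6551, 0.2402]
eef_rot: [180.0, 0.0, -103.7]
contact_force: [0.2, -0.1, -0.3]
gripper_width: 0.0293
```

>>> apply_moves(slide=[[-0.31,-0.205,0],[-0.31,-0.205,0],[-0.31,-0.205,0],[-0.31,-0.205,0],[-0.31,-0.205,0],[-0.31,-0.205,0],[-0.31,-0.205,0],[-0.31,-0.205,0]], turn=[[0,0,0],[0,0,0],[0,0,0],[0,0,0],[0,0,0],[0,0,0],[0,0,0],[0,0,0]], jaw=[1,1,1,1,1,1,1,1])

```text
time_s: 1.75
tcp_pos: [0.3816, -0.4531, 0.2404]
eef_rot: [180.0, 0.0, -104.0]
contact_force: [0.3, 0.1, -0.8]
gripper_width: 0.0006
```

>>> apply_moves(slide=[[-0.31,-0.205,0],[-0.31,-0.205,0],[-0.31,-0.205,0],[-0.31,-0.205,0],[-0.31,-0.205,0],[-0.31,-0.205,0],[-0.31,-0.205,0],[-0.31,-0.205,0]], turn=[[0,0,0],[0,0,0],[0,0,0],[0,0,0],[0,0,0],[0,0,0],[0,0,0],[0,0,0]], jaw=[1,1,1,1,1,1,1,1])

```text
time_s: 2.55
tcp_pos: [0.6007, -0.2522, 0.2403]
eef_rot: [180.0, 0.0, -104.0]
contact_force: [0.3, -1.1, -0.3]
gripper_width: 0.0001
```

```bash
cat > t.py <<'E'
import sys,numpy as np; from plant import r
s=r.get_state(); P=s["tcp_pos"]; yaw=np.radians(s["eef_rot"][2])
a=np.radians(-14); ex=np.array([np.cos(a),np.sin(a)]); ey=np.array([-np.sin(a),np.cos(a)]); c=np.array([.5305,-.288])
q=P[:2]-c; print("drive frame x %.1f y %.1f mm, tip z %.1f"%(q@ex*1e3,q@ey*1e3,P[2]*1e3-14),"yaw",np.degrees(yaw),"w",s["gripper_width"],"F",s["contact_force"].round(2),s["time_s"])
E
python3 t.py
python3 - <<'E'
from plant import r
from h import *
for n in ("scene","side","wrist"):
    c=r.capture(n); cv2.imwrite(f"pics/b_{n}.png",c["pixels"])
E
```

```text
drive frame x 59.5 y 51.7 mm, tip z 226.3 yaw -104.00481397223776 w 0.00014480127681145658 F [ 0.31 -1.06 -0.33] 2.55
```

View pics/b_scene.png

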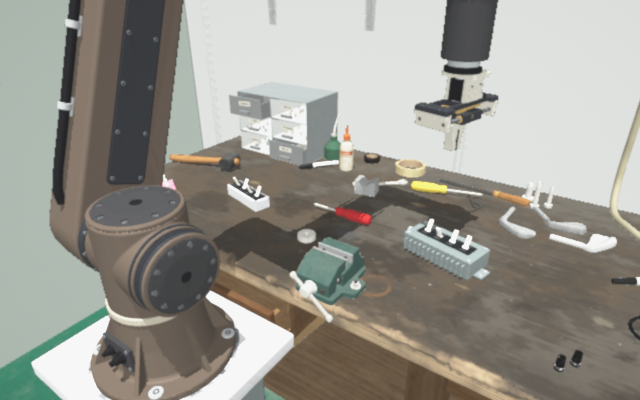

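View pics/b_wrist.png

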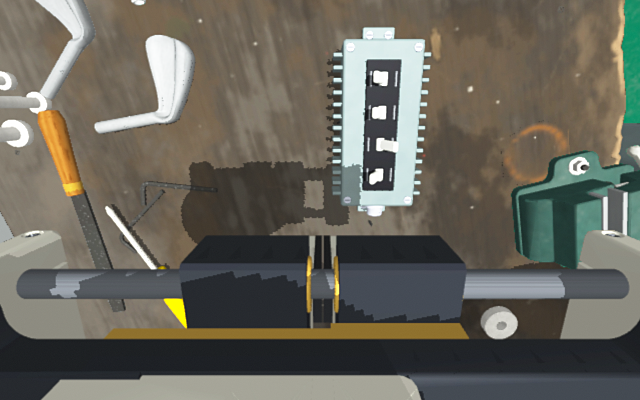

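Run:
```python
import cv2
i=cv2.imread("pics/b_scene.png"); cv2.imwrite("pics/b1.png",cv2.resize(i[80:160,405:505],None,fx=7,fy=7,interpolation=cv2.INTER_CUBIC))
```

```text
(no output)
```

View pics/b1.png

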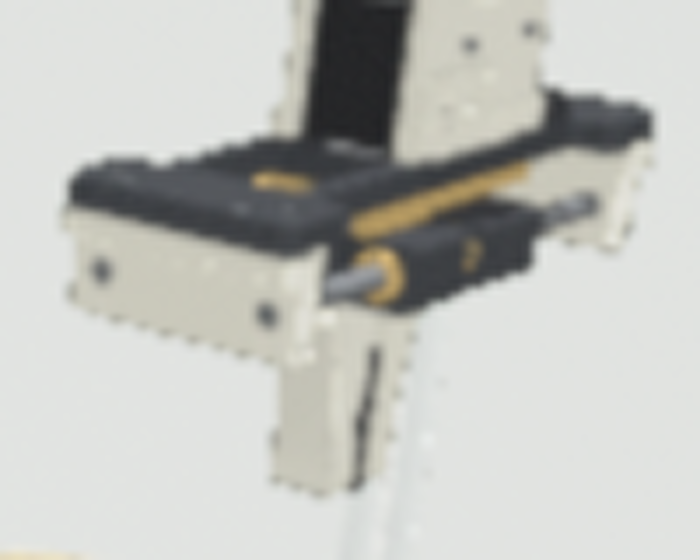

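>>> apply_moves(slide=[[0.037,0,0.4],[0,0,0.4],[0,0,0.4],[0,0,0.3],[0,0,0.15],[0,0,0],[0,0,0]], turn=[[0,0,0],[0,0,0],[0,0,0],[0,0,0],[0,0,0],[0,0,0],[0,0,0]], jaw=[1,1,1,1,1,1,1])

```text
time_s: 3.4
tcp_pos: [0.5997, -0.2577, 0.0768]
eef_rot: [-179.9, -0.0, -104.0]
contact_force: [0.4, 0.4, 0.7]
gripper_width: 0.0007
```

```bash
cat > look.py <<'E'
import sys; from plant import r
from h import *
t=sys.argv[1]
a=r.capture("scene"); b=r.capture("side")
A=cv2.resize(a["pixels"][195:285,390:510],None,fx=6,fy=6,interpolation=cv2.INTER_CUBIC); cv2.imwrite(f"pics/{t}_sc.png",A)
B=cv2.resize(b["pixels"][175:255,395:495],None,fx=7,fy=7,interpolation=cv2.INTER_CUBIC); cv2.imwrite(f"pics/{t}_si.png",B)
E
python3 t.py; python3 look.py c
```

```text
drive frame x 59.8 y 46.2 mm, tip z 62.8 yaw -104.00617087828645 w 0.0006637253392345855 F [0.38 0.38 0.73] 3.4
```

View pics/c_sc.png

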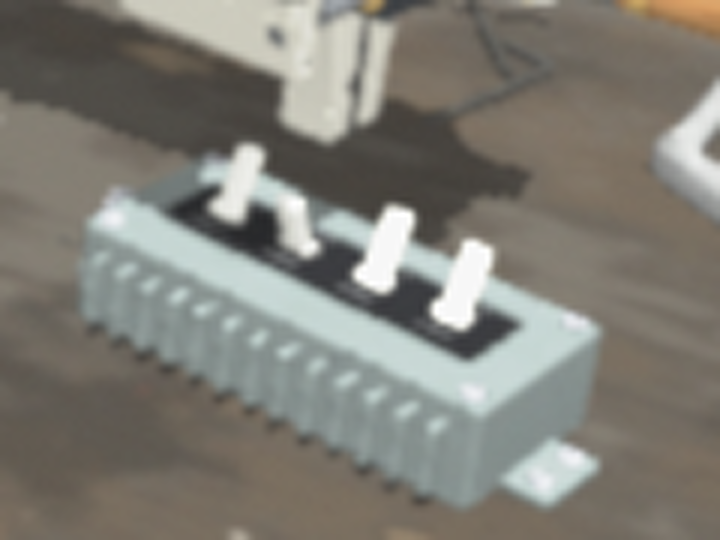

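View pics/c_si.png

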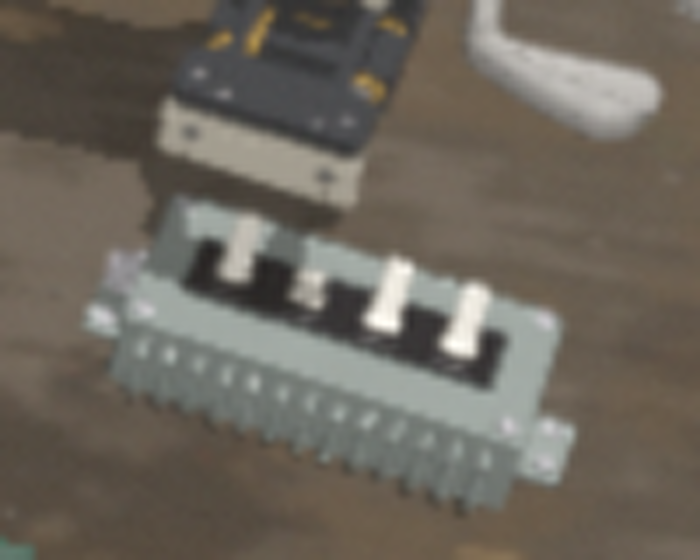

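Run:
```python
import pickle; from h import *
c=pickle.load(open("c0.pkl","rb"))["scene"]
a=np.radians(-14); ex=np.array([np.cos(a),np.sin(a)]); ey=np.array([-np.sin(a),np.cos(a)])
for u,v in [(282,126),(328,143),(350,138),(378,125)]:
    q=onz(c,390+u/6-.5,195+v/6-.5,.0628)[:2]-[.5305,-.288]; print(q@ex,q@ey)
```

```text
0.04588078653427758 0.059150360998531167
0.04783742712773239 0.03945200482046963
0.05748352320574598 0.03613504636678789
0.07439861684476459 0.03491760960147764
```

>>> apply_moves(slide=[[0,0.15,0.015],[0,0.15,0],[0,0.06,0],[0,0.04,0],[0,0.03,0],[0,0.03,0],[0,0.02,0],[0,0,0]], turn=[[0,0,0],[0,0,0],[0,0,0],[0,0,0],[0,0,0],[0,0,0],[0,0,0],[0,0,0]], jaw=[1,1,1,1,1,1,1,1])

```text
time_s: 4.3
tcp_pos: [0.5524, -0.2455, 0.074]
eef_rot: [180.0, -0.0, -104.0]
contact_force: [-0.7, 0.1, -0.1]
gripper_width: 0.0006
```

```bash
python3 t.py; python3 look.py d
```

```text
drive frame x 11.0 y 46.6 mm, tip z 60.0 yaw -104.0051853638725 w 0.0005618070670863419 F [-0.66  0.14 -0.14] 4.3
```

View pics/d_sc.png

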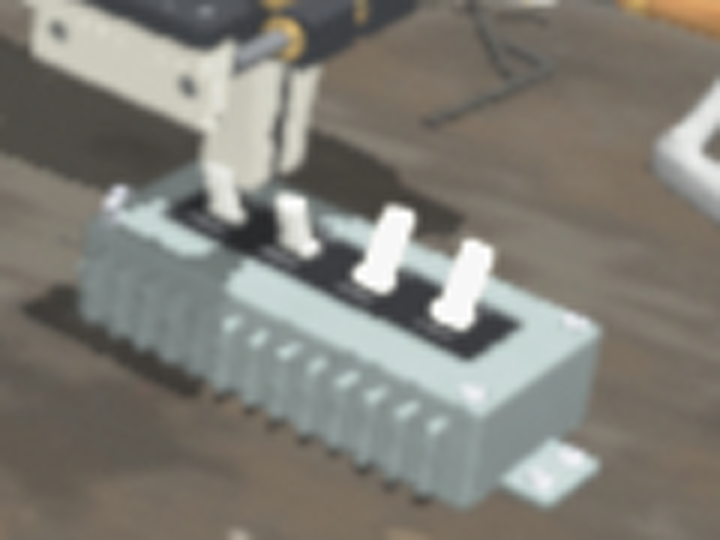

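Lever 1 is now leaning towards the robot. I'll back off and do the same at lever 3, 64 mm along the row.

>>> apply_moves(slide=[[0,-0.2,0],[0,-0.2,0],[0,0,0],[0.32,0,0],[0.32,0,0],[0,0,0],[0,0,0]], turn=[[0,0,0],[0,0,0],[0,0,0],[0,0,0],[0,0,0],[0,0,0],[0,0,0]], jaw=[1,1,1,1,1,1,1])

```text
time_s: 5.1
tcp_pos: [0.575, -0.3178, 0.0736]
eef_rot: [180.0, 0.0, -104.1]
contact_force: [-0.3, 1.0, -0.4]
gripper_width: 0.0006
```

```bash
python3 t.py
```

```text
drive frame x 50.4 y -18.1 mm, tip z 59.6 yaw -104.10829355324691 w 0.000621413113421477 F [-0.26  0.97 -0.35] 5.1
```

>>> apply_moves(slide=[[-0.015,0.15,0],[0,0.08,0],[0,0.05,0],[0,0.04,0],[0,0.03,0],[0,0.03,0],[0,0.015,0],[0,0,0]], turn=[[0,0,0],[0,0,0],[0,0,0],[0,0,0],[0,0,0],[0,0,0],[0,0,0],[0,0,0]], jaw=[1,1,1,1,1,1,1,1])

```text
time_s: 5.9
tcp_pos: [0.5377, -0.3062, 0.074]
eef_rot: [180.0, -0.0, -104.0]
contact_force: [-0.7, -0.1, -0.8]
gripper_width: 0.0005
```

```bash
python3 t.py; python3 look.py e
```

```text
drive frame x 11.4 y -15.9 mm, tip z 60.0 yaw -104.01080695993745 w 0.000518172938136463 F [-0.69 -0.12 -0.82] 5.9
```

View pics/e_sc.png

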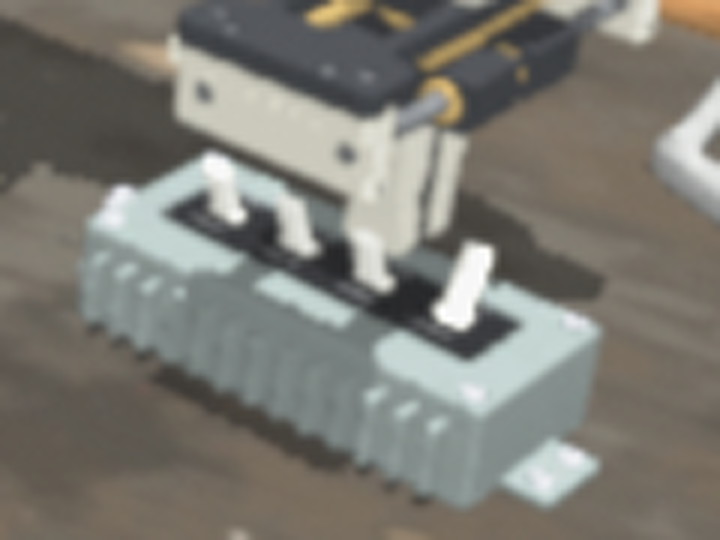

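>>> apply_moves(slide=[[0,-0.25,0],[0,0,-0.4],[0,0,-0.4],[-0.31,0.1,0],[0,0.4,0],[0,0.37,0],[0,0,0],[0,0,0]], turn=[[0,0,0],[0,0,0],[0,0,0],[0,0,0],[0,0,0],[0,0,0],[0,0,0],[0,0,0]], jaw=[1,1,1,1,1,1,1,1])

```text
time_s: 6.8
tcp_pos: [0.4849, -0.2611, 0.1548]
eef_rot: [-179.9, -0.0, -104.0]
contact_force: [0.6, 1.4, 0.3]
gripper_width: 0.0005
```

```bash
python3 t.py; python3 look.py f
```

```text
drive frame x -50.7 y 15.1 mm, tip z 140.8 yaw -103.99212487130379 w 0.0005370051646478343 F [0.65 1.39 0.33] 6.8
```

View pics/f_sc.png

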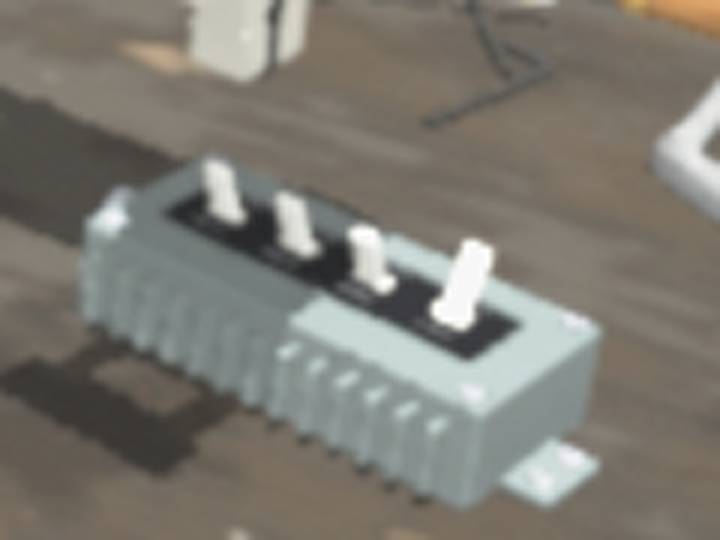

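Clear. Next I'll lower on the near side and push lever 2 away from the robot.

>>> apply_moves(slide=[[0,0,0.4],[0,0,0.4],[0,0,0],[0,0,0]], turn=[[0,0,0],[0,0,0],[0,0,0],[0,0,0]], jaw=[1,1,1,1])

```text
time_s: 7.3
tcp_pos: [0.4855, -0.2615, 0.0739]
eef_rot: [179.9, -0.0, -104.0]
contact_force: [0.9, -0.8, 1.1]
gripper_width: 0.0002
```

```bash
python3 t.py; python3 look.py g
```

```text
drive frame x -50.0 y 14.9 mm, tip z 59.9 yaw -103.9865708020469 w 0.0002459885395786463 F [ 0.9  -0.78  1.06] 7.3
```

View pics/g_sc.png

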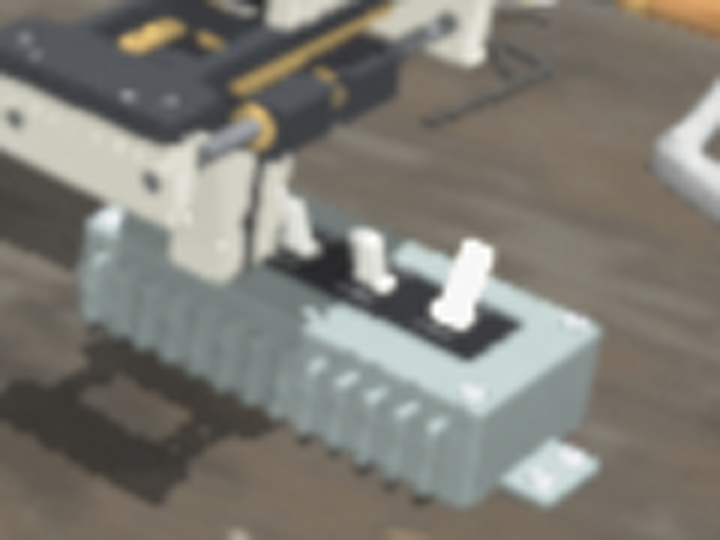

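>>> apply_moves(slide=[[0,-0.15,0],[0,-0.08,0],[0,-0.05,0],[0,-0.04,0],[0,-0.03,0],[0,-0.03,0],[0,-0.01,0],[0,0,0]], turn=[[0,0,0],[0,0,0],[0,0,0],[0,0,0],[0,0,0],[0,0,0],[0,0,0],[0,0,0]], jaw=[1,1,1,1,1,1,1,1])

```text
time_s: 8.2
tcp_pos: [0.523, -0.2706, 0.074]
eef_rot: [180.0, -0.0, -104.0]
contact_force: [-0.5, 0.2, -0.5]
gripper_width: 0.0009
```

```bash
python3 t.py; python3 look.py h
```

```text
drive frame x -11.5 y 15.1 mm, tip z 60.0 yaw -104.01022498533128 w 0.0008517869977764973 F [-0.47  0.19 -0.45] 8.2
```

View pics/h_sc.png

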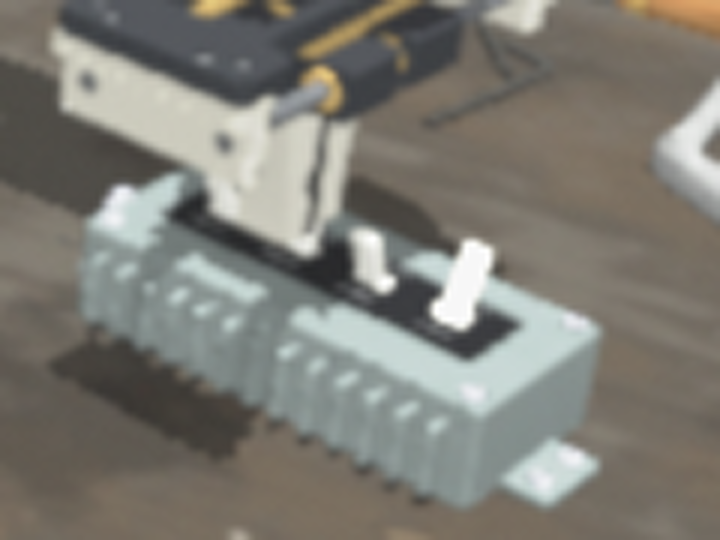

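>>> apply_moves(slide=[[0,0.2,0],[0,0.2,0],[0,0,0],[0,0,-0.4],[0,0,-0.4],[0,0,-0.4],[0,0,0],[0,0,0]], turn=[[0,0,0],[0,0,0],[0,0,0],[0,0,0],[0,0,0],[0,0,0],[0,0,0],[0,0,0]], jaw=[1,1,1,1,1,1,1,1])

```text
time_s: 9.1
tcp_pos: [0.4849, -0.261, 0.1953]
eef_rot: [-179.8, 0.0, -104.0]
contact_force: [-0.3, 0.2, 0.1]
gripper_width: 0.0003
```

```bash
python3 t.py; python3 look.py i; python3 -c "
from plant import r;import cv2
cv2.imwrite('pics/i_full.png',r.capture('scene')['pixels'])"
```

```text
drive frame x -50.7 y 15.2 mm, tip z 181.3 yaw -104.01258792194491 w 0.0003147070379137106 F [-0.29  0.18  0.08] 9.1
```

View pics/i_sc.png

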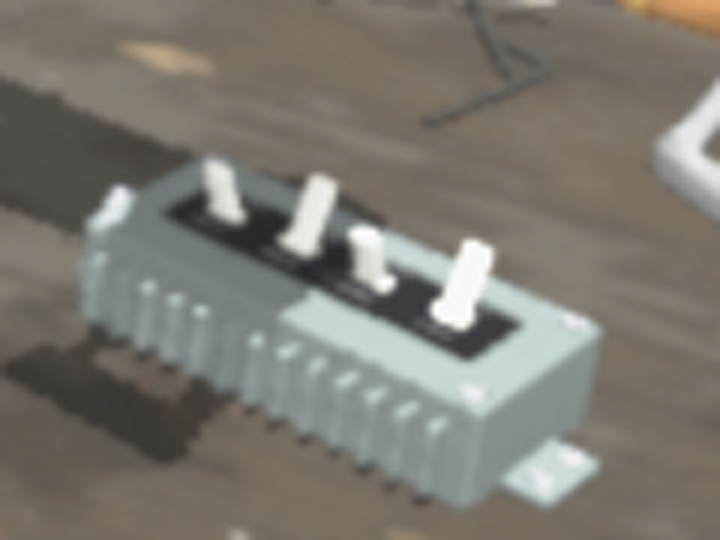

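View pics/i_si.png

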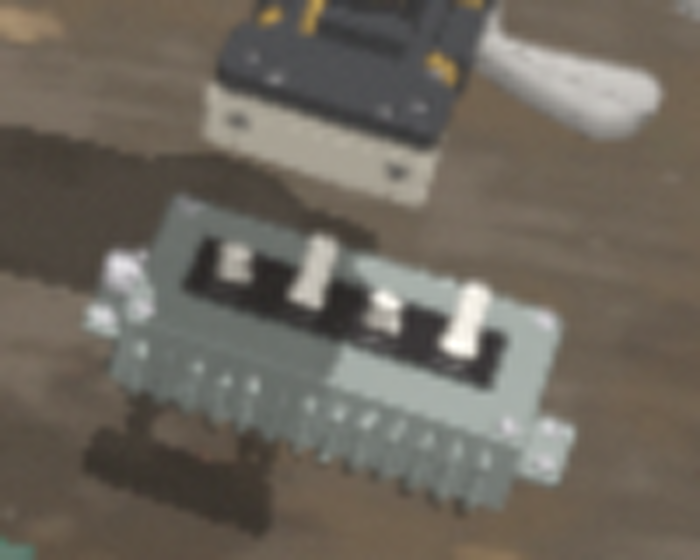

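View pics/i_full.png

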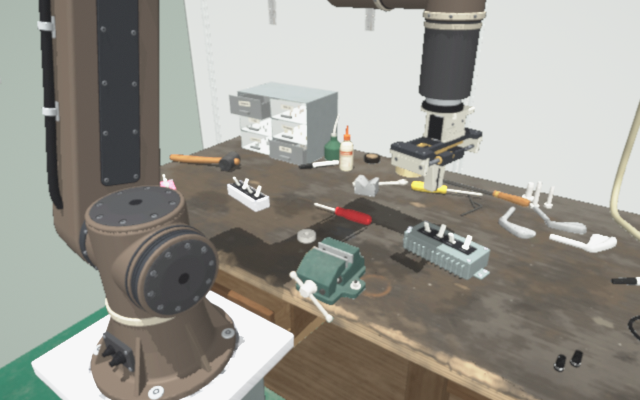

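The drive now reads toward, away, toward, away (scene crop tips at 213,163 / 325,180 / 358,233 / 480,245). This matches the spare. The bystanders are where they were and the arm is touching nothing.

```bash
python3 -c "
from plant import r
print(r.close_job())"
```

```text
the job is handed in; nothing more can be done
None
```

The drive's four levers now match the spare block: counting from the gland, toward, away, toward, away. I handed the job in at about 9 s of the 48 s allowed.

- **What I did:** I pushed levers 1 and 3 towards the robot and lever 2 away from it, using the closed fingertips. Lever 4 already matched, so I left it alone.
- **Last checks:** After backing off, the scene and side pictures both showed all four levers leaning the right way. The fingertips were about 0.18 m above the bench and the reported contact forces were under 2 N throughout.
- **Other objects:** I did not go near the spare block. The spare block, screwdriver, ring and V-block looked undisturbed in the final scene picture, which I judged by eye only. No check failed or disagreed.

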